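Test the press's safety edge with one stroke of the fingertips

TASK

The bent rubber safety edge of the roller press lies on the bench on its test stand. With the fingers closed together, press the rubber strip down lightly with the fingertips at the end beside the grey junction box and run them along the whole strip, round the bend to the plain end, keeping it pressed all the way without lifting off and never pushing it down to its stop; then lift clear so that it springs back. Lift nothing, and leave the stand and the things around it where they are.

Things in the scene. Friction and masses are not known exactly. Their poses are not given: they have to be found in the camera images.
- stand: safety edge on its heavy loose stand (about 2.6 kg): dark steel foot 56 mm wide, 10 mm thick; aluminium channel 32 mm wide, rim 34 mm over the bench; in it the black rubber strip, 24 mm wide, flat top 54 mm over the bench. Any heading. Origin on the bench, midway between the ends of the strip; x along the longer leg, away from the junction box, z up
- strip_bend (a point): middle of the bend, on the strip's top face at rest. In plan the strip's middle line is a straight leg of 95 mm from the junction box, a round bend of 60 degrees to the left (radius 60 mm) and a straight leg of 60 mm; half-round ends of 12 mm beyond that
- junction_box (a point): top centre of the grey junction box, 40 x 44 mm, 38 mm high over the bench, at the outer end of the longer leg; lower than the strip even when that is fully pressed
- strip (a joint): how far the rubber strip is pressed down, in m: 0 at rest, 0.012 at its stop. It moves straight down as one piece, whichever place is pressed, and springs back by itself: about 1.2 N at the first movement, 0.4 N more per mm, about 6 N at the stop. It counts as pressed from 1.5 mm and as pushed to its stop from 10.5 mm
- edge0 (a point): point on the middle line of the strip, on its top face at rest (54 mm above the bench; stays there when the strip is pressed), 14 mm from where the half-round end beside the junction box begins: the start of the stroke
- edge1 (a point): the same, 1 x 31.6 mm further along the strip
- edge2 (a point): the same, 2 x 31.6 mm further along the strip
- edge3 (a point): the same, 3 x 31.6 mm further along the strip
- edge4 (a point): the same, 4 x 31.6 mm further along the strip
- edge5 (a point): the same, 5 x 31.6 mm further along the strip
- edge6 (a point): the same, 14 mm from where the half-round plain end begins: the end of the stroke
- frit_jar: bystander: a jar of coloured glass with a black cap, 52 mm across, 68 mm tall, standing in the hollow of the bend; origin at the centre of its underside; leave it alone
- foil_reel: bystander: a reel of copper, 52 mm across, 22 mm tall, lying flat near the junction box on the same side as the jar; origin at the centre of its underside; leave it alone
- screwdriver: bystander: a screwdriver, lying flat on the outer side of the bend, along the longer leg; about 200 mm long and 26 mm high; leave it alone
- glass_tile: bystander: a green glass sample tile, 60 x 45 x 6 mm, lying flat outside the bend; origin at the centre of its underside; leave it alone
- bench_brush: bystander: a bench brush, lying at the left of the bench, well away from the strip; under 30 mm high; leave it alone
- mixing_cup: bystander: a white mixing cup, 70 mm across, 70 mm tall, at the right of the bench; origin at the centre of its underside; leave it alone
- parts_tub: bystander: an open white tub, 150 x 110 x 50 mm, at the left of the bench beyond the brush; origin at the centre of its underside; leave it alone

How it is judged:
By the outcome, as a careful person would: the job done as asked, in the order asked, and still so for the second after the job is handed in, with the robot touching nothing.
It also fails if it takes over 42 s, if anything falls off the work surface, if the arm or the gripper's body presses on something with over 40 N, if the wrist force passes 120 N, or if a joint passes its speed limit or range.

ROBOT

A 6-joint arm with a two-finger parallel gripper is mounted at the origin on the work surface. World frame = base frame: x ahead of the robot, y to its left, z up, the work surface at z = 0. Lengths are in mm, angles in rad, forces in N, time in s.
With the tool pointing down it reaches from about 275 to 750 mm from the base axis. Payload 10.2 kg.
Tool frame: the origin (TCP) lies at the very end of the fingers, on their centre line; the grasp point (between the pads) lies 19 mm behind it (r.tcp_to_grasp is the distance from the TCP to the grasp point, in mm); z points along the fingers, x is the direction in which the jaws open and shut, and the axes are right-handed (so a half turn about z gives the same grasp; the last joint's range is limited). The gripper opens to 85 mm and grips with 20 to 120 N. Pads are 22 mm wide; open, the fingers measure 114 mm over their backs; the gripper's body (76 mm by 85 mm) begins 54 mm behind the grasp point. The pads swing forward as they close: fully open they stand 13 mm farther back than shut.
Start: joints at [-1.377, 0.313, 1.498, -0, 1.331, -0.223], TCP at [212.527, -480.066, 231.294] pointing down, gripper open.
Joint ranges: [-2.94, 2.94], [-0.97, 2.17], [0.19, 2.56], [-1.23, 4.37], [0.02, 3.11], [-2.88, 2.88]. Speed limits (rad/s): [2.39, 2.39, 3.01, 3.14, 3.14, 3.14].

INTERFACE

Orientations are given as a unit quaternion [x, y, z, w].
In Python, from bench import sensors, optics, r gives the robot as it stands.
- The arm moves only by the tool drive_tool, never from a script. Its arguments are lists of equal length, an entry for each row: "linear": the shift along the tool's x, y, z each as a share of 15 cm, from -1 to 1, a list of three; "twist": the turn, a rotation vector about the tool's x, y, z each as a share of 90 degrees, from -1 to 1, a list of three; "fingers": the opening, from -1 (shut) to 1 (fully open), so that 0 is half open. A call has 1 to 8 rows; each row is the pose to reach, as a shift and turn from the pose commanded when the call began, along the tool's axes at that moment; what a row does not reach only later rows make up. A row lasts 1/8 s, in which the tool goes at most 62.5 mm and 10.7 degrees, less where a joint would pass 70% of its speed; a pose out of reach is approached as far as the arm can. A call with a number of a shift or a turn outside -1 to 1 is refused whole. A call with a gripper value outside its range is refused whole. The fingers move at their own pace and stop on an object; "newtons" is the grip in N (left out, the last holds). Time passes only in rows, so rows that repeat a pose let the fingers close. It gives the time, the measured TCP pose, the force and the opening at its end, in the units of the state.
- sensors.get_obs(): the state, without advancing time (a new reading comes with each control period).
- optics.capture(name): name is "scene" or "top"; returns the picture (400x640x3 uint8, red, green, blue); there is no depth.
- optics.camera_model(name): a dict with "camera_matrix" (3x3 intrinsics, pixels), "rvec" (rotation vector, rad) and "tvec" (3), from world to camera coordinates, as OpenCV has them. Camera axes: x right, y down, z forward; pixel columns grow to the right and rows downward; lengths in mm; the calibration is good to about 2 mm. A picture is of the moment at which its call begins. camera_model takes no time and is no camera call.
- r.hand_in(): hands the job in, once; it reports no verdict.
The state is a dict: "clock": time; "joint_pos": joint angles; "joint_vel": joint speeds; "joint_torque": joint torques, N m; "tcp_pos": TCP position; "tool_rot": TCP orientation; "wrist_force": force on the tool from outside, world axes, zero at the start; "torque": the same for the moment, N m; "opening": finger opening in mm.
Only numpy, scipy, OpenCV 4.12 (cv2) and the standard library are available. Lean on these libraries where they do the work, as an engineer would, in place of code of your own. Each camera call takes 0.05 s, during which the arm holds its last target.

## Working session

There is one attempt and no reset: what is moved stays moved. The work goes in short steps, Python scripts to look and compute and a tool call to move; the robot and the scene stay as the last step left them, time stands still between calls to the robot, and variables do not carry over. Pictures are saved under pics/ and viewed, and the job is handed in when it is done.

Besides the shell and the picture viewer there is one more tool, called after "Emit:" as name(argument=value, ...), one argument or row to a line, values as JSON. drive_tool: Moves the arm, as the interface text tells. Shift numbers are shares of 15 cm and turn numbers shares of 90 degrees, none past 1 either way. Its arguments: {"type":"object","properties":{"linear":{"type":"array"},"twist":{"type":"array"},"fingers":{"type":"array"},"newtons":{"type":"number"}},"required":["linear","twist","fingers"]}

```bash
mkdir -p pics; ls; python3 - <<'E'
from bench import sensors, optics, r
import cv2
for n in ("scene","top"):
    im=optics.capture(n); cv2.imwrite(f"pics/{n}0.png",im[:,:,::-1])
    print(n,optics.camera_model(n))
o=sensors.get_obs()
for k in o: print(k,o[k])
E
```

```text
pics
scene {'camera_matrix': array([[463.49424047,   0.        , 318.50122709],
       [  0.        , 463.49424047, 198.85580219],
       [  0.        ,   0.        ,   1.        ]]), 'rvec': array([ 1.94198538,  1.56215453, -0.60645584]), 'tvec': array([-124.31225274, -337.87646063, 1690.60717607])}
top {'camera_matrix': array([[467.75154302,   0.        , 318.63324389],
       [  0.        , 467.75154302, 202.54534184],
       [  0.        ,   0.        ,   1.        ]]), 'rvec': array([ 2.18572712, -2.18614618,  0.10654221]), 'tvec': array([ -25.87517098,  559.47221984, 1381.23543448])}
clock 0.1
joint_pos [-1.37737727e+00  3.13397364e-01  1.49838108e+00 -2.57428616e-06
  1.33102244e+00 -2.23367244e-01]
joint_vel [ 0.0006764  -0.0029136  -0.00159036 -0.00170588  0.00011396 -0.00186972]
joint_torque [ 2.18024761e-03 -4.12898791e+01 -2.60142946e+01 -1.49549496e-04
  3.05881207e-03 -8.93404817e-07]
tcp_pos [ 212.48867751 -479.81084923  230.78309727]
tool_rot [ 8.38100234e-01 -5.45515932e-01 -4.21625158e-04 -4.32649953e-04]
wrist_force [-0.29860611 -0.54411989 -0.26891228]
torque [-0.01799621 -0.0140949   0.05432128]
opening 85.41088361435267
```

View pics/scene0.png

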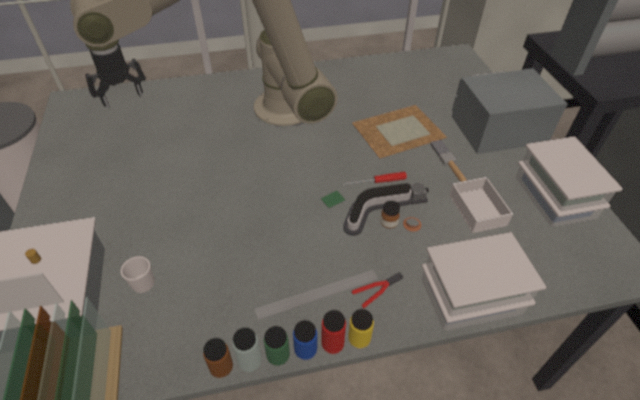

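View pics/top0.png

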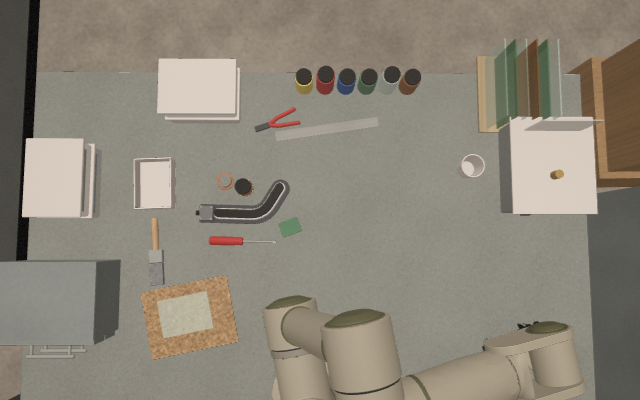

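The strip shows in the top view at columns 198–288, rows 180–222: junction box at the left (207,213), plain end at the upper right (282,186), jar at (243,187), screwdriver below. In the scene view it is at (345–428, 183–230). Next I zoom in and segment it.

```bash
cat > h.py <<'E'
import numpy as np, cv2
from bench import sensors, optics, r
def cam(n):
    m=optics.camera_model(n); R=cv2.Rodrigues(m['rvec'])[0]; return m['camera_matrix'],R,m['tvec'].reshape(3),m['rvec']
def ray(n,uv,z):
    K,R,t,_=cam(n); uv=np.atleast_2d(uv).astype(float)
    d=(np.linalg.inv(K)@np.c_[uv,np.ones(len(uv))].T).T@R; C=-R.T@t
    s=(z-C[2])/d[:,2]; return C+s[:,None]*d
def proj(n,P):
    K,R,t,rv=cam(n); return cv2.projectPoints(np.atleast_2d(P).astype(float),rv,t,K,None)[0][:,0]
E
python3 - <<'E'
from h import *
for n,(a,b,c,d) in {"top":(185,170,305,260),"scene":(320,160,450,245)}.items():
    im=cv2.imread(f"pics/{n}0.png")[b:d,a:c]
    cv2.imwrite(f"pics/{n}0z.png",cv2.resize(im,None,fx=6,fy=6,interpolation=cv2.INTER_CUBIC))
K,R,t,_=cam("top"); print(-R.T@t); K,R,t,_=cam("scene"); print(-R.T@t)
E
```

```text
[ 443.12771194   -5.63190393 1423.05872235]
[1387.2269543  -181.7231267  1015.05898602]
```

View pics/top0z.png

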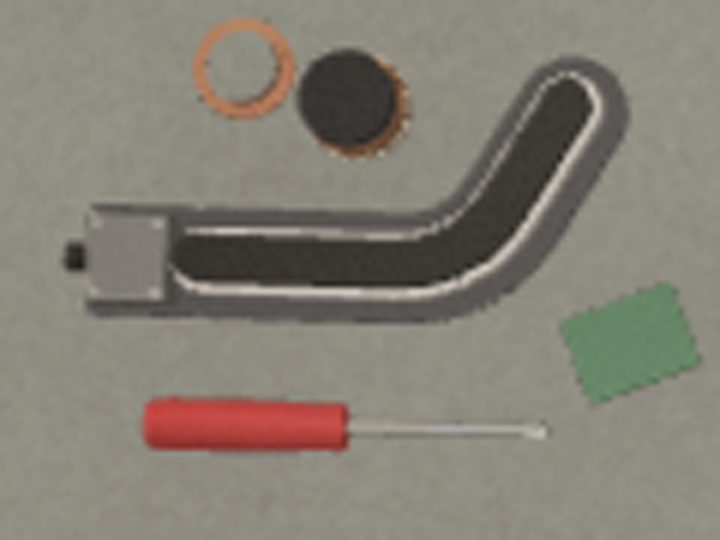

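View pics/scene0z.png

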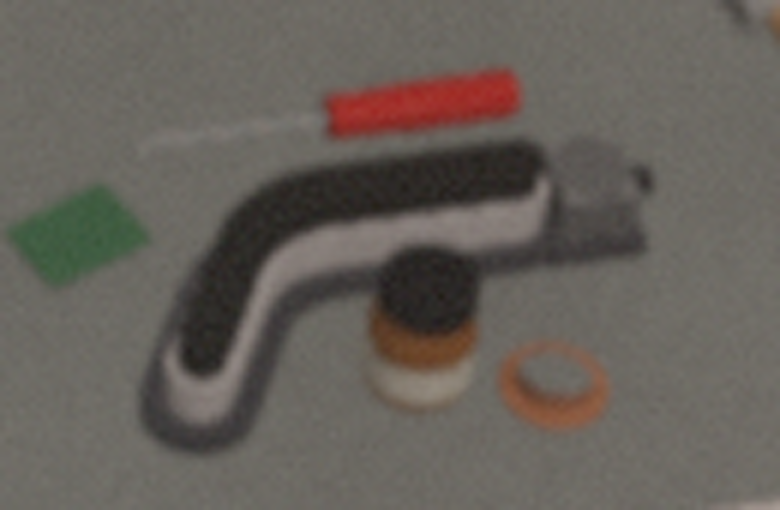

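```bash
cat >> h.py <<'E'
def model(L1=95,Rb=60,a=np.pi/3,L2=60):
    # arc-length param centreline, leg-frame: start at (0,0) along +x
    tot=L1+Rb*a+L2
    def p(s):
        s=float(s)
        if s<L1: return np.array([s,0.]),0.
        if s<L1+Rb*a:
            f=(s-L1)/Rb; return np.array([L1+Rb*np.sin(f),Rb*(1-np.cos(f))]),f
        e=s-L1-Rb*a; return np.array([L1+Rb*np.sin(a),Rb*(1-np.cos(a))])+e*np.array([np.cos(a),np.sin(a)]),a
    return p,tot
E
python3 - <<'E'
from h import *
p,tot=model()
ss=np.linspace(-12,tot+12,4000)
# analytic moments of the strip polygon
n=[]
L=[];Rr=[]
for s in np.linspace(0,tot,400):
    q,f=p(s); nn=np.array([-np.sin(f),np.cos(f)]); L.append(q+12*nn); Rr.append(q-12*nn)
q,f=p(tot); c1=[q+12*np.array([np.cos(f-np.pi/2+g),np.sin(f-np.pi/2+g)]) for g in np.linspace(0,np.pi,30)]
c0=[12*np.array([np.cos(np.pi/2+g),np.sin(np.pi/2+g)]) for g in np.linspace(0,np.pi,30)]
poly=np.array(Rr+c1+L[::-1]+c0)
def mom(P):
    m=cv2.moments(P.astype(np.float32).reshape(-1,1,2)); c=np.array([m['m10'],m['m01']])/m['m00']
    return abs(m['m00']),c,0.5*np.arctan2(2*m['mu11'],m['mu20']-m['mu02'])
A0,cm,am=mom(poly); print("model",A0,cm,np.degrees(am))
for nme,box in (("top",(185,170,305,260)),("scene",(320,160,450,245))):
    im=cv2.imread(f"pics/{nme}0.png"); a,b,c,d=box
    g=cv2.cvtColor(im,cv2.COLOR_BGR2GRAY)[b:d,a:c]; k=8
    g=cv2.resize(g,None,fx=k,fy=k,interpolation=cv2.INTER_CUBIC)
    for th in (60,68,76):
        m=(g<th).astype(np.uint8); m=cv2.morphologyEx(m,cv2.MORPH_OPEN,np.ones((25,25)))
        cs=cv2.findContours(m,cv2.RETR_EXTERNAL,cv2.CHAIN_APPROX_NONE)[0]
        cs=sorted(cs,key=cv2.contourArea)[::-1][:4]
        for ct in cs:
            uv=(ct[:,0]+0.5)/k-0.5+[a,b]
            W=ray(nme,uv,54)[:,:2]; A,cc,an=mom(W-W.mean(0)); cc+=W.mean(0)
            print(nme,th,round(A),cc.round(1),np.degrees(an).round(2),W.min(0).round(),W.max(0).round(), uv.min(0).round(1),uv.max(0).round(1))
E
```

```text
model 5679.448735885527 [99.99730043 20.20724084] 22.75115472741973
top 60 2849 [527.4 204.9] -87.85 [515. 127.] [546. 281.] [213.9 206.2] [266.7 216.9]
top 60 1554 [605.1 197.8] 50.98 [583. 175.] [627. 220.] [235.2 178.9] [250.3 193.6]
top 68 4946 [543.9 169.3] -69.85 [514.  82.] [612. 282.] [213.4 183.8] [282.1 217.1]
top 68 1646 [605.  197.8] 55.05 [583. 175.] [627. 220.] [234.9 178.8] [250.4 193.8]
top 76 5154 [544.2 169.6] -69.91 [514.  82.] [613. 283.] [213.1 183.6] [282.2 217.1]
top 76 1736 [604.9 197.7] 56.83 [582. 174.] [628. 221.] [234.7 178.6] [250.7 194.1]
scene 60 6695 [547.9 174.2] -69.79 [515.  79.] [625. 281.] [350.1 183.7] [409.2 221.4]
scene 60 2102 [600.2 199.9] -40.11 [574. 174.] [628. 229.] [382.3 201.1] [399.2 215.6]
scene 68 7262 [548. 174.] -69.77 [514.  78.] [626. 282.] [349.4 183.3] [409.8 221.7]
scene 68 2378 [600.5 199.5] -46.09 [573. 170.] [629. 232.] [381.3 200.8] [400.2 216.1]
scene 68 121 [588.3 262.7] -32.54 [582. 256.] [595. 270.] [409.1 199.8] [412.6 203.1]
scene 68 97 [662.2  73.4] -35.99 [656.  67.] [668.  79.] [350.8 231.4] [354.4 234.4]
scene 76 7835 [548.1 173.5] -69.7 [512.  77.] [627. 283.] [348.1 183.1] [410.3 221.8]
scene 76 4622 [595.9 215.5] -82.06 [562. 135.] [631. 309.] [368.1 194.3] [426.1 217.7]
scene 76 766 [653.   69.5] 47.16 [626.  52.] [670.  96.] [343.3 223.6] [360.1 234.8]
```

```bash
cat > m2.py <<'E'
from h import *
from scipy.ndimage import map_coordinates
import sys
p,tot=model()
cm=np.array([100.,20.207])
def pose(c,th):
    u=np.array([np.cos(th),np.sin(th)]);v=np.array([-u[1],u[0]])
    M=np.c_[u,v]; return M, c-M@cm
E
python3 - <<'E'
from m2 import *
M,o=pose(np.array([544.1,169.4]),np.radians(-92.6)); print(o)
for nme in ("top","scene"):
    im=cv2.cvtColor(cv2.imread(f"pics/{nme}0.png"),cv2.COLOR_BGR2GRAY).astype(float)
    for z in (54,34):
        print(nme,z)
        for s in (20,50,80,110,140,170,200):
            q,f=p(s); n=np.array([-np.sin(f),np.cos(f)])
            w=np.arange(-32,33,4)
            P=np.array([np.r_[o+M@(q+k*n),z] for k in w])
            uv=proj(nme,P); print(s,map_coordinates(im,[uv[:,1],uv[:,0]],order=1).round().astype(int))
        for s0 in (0,tot):
            q,f=p(s0); d=np.array([np.cos(f),np.sin(f)]); 
            P=np.array([np.r_[o+M@(q+k*d),z] for k in w]); uv=proj(nme,P); print('end',map_coordinates(im,[uv[:,1],uv[:,0]],order=1).round().astype(int))
E
```

```text
[528.45010051 270.21370688]
top 54
20 [132  89  85  95 180 101  54  53  54  53  57 142  94  87 113 139 134]
50 [138 101  87  94 167  98  56  56  55  55  56 103 121  87  98 138 136]
80 [141  81  87  90 157 122  56  56  55  57  58 107 116  86  96 138 141]
110 [141  93  88  90 157 114  55  57  58  57  58 101 136  86 104 139 139]
140 [115  88  87  97 172 108  59  57  58  58  58  75 111  88 119 140 140]
170 [116  84  88 101 168  97  57  58  59  58  58  82 109  88 117 139 141]
200 [124  90  89  95 157 131  56  59  58  58  61  75 110  87 113 141 139]
end [124 124 124 125  99  64  52  53  52  53  52  52  54  54  52  53  52]
end [ 60  60  61  59  58  59  59  60  58  58  60 118 127  89 103 142 143]
top 34
20 [133  99  86  93 167 126  54  53  52  52  53  81 136  85  93 130 137]
50 [137  92  87  86 145 135  57  54  55  57  55  82 144  87  88 138 137]
80 [142  97  87  87 138 151  54  56  56  57  54  84 136  91  91 122 141]
110 [143 107  88  87 120 164  70  58  58  58  57  63 120  93  91 123 141]
140 [134  95  87  88 129 164  71  57  57  59  57  59  98  91  93 135 139]
170 [136  86  87  89 126 164
[... 894 characters left out ...]
 42  36  42  62  96 119 119]
scene 34
20 [ 77  57  42  41  43  44  41  41  43  54  88 116 127 128 127 124 112]
50 [ 81  60  42  41  46  40  40  41  39  51  85 118 128 127 118  95  59]
80 [ 86  63  50  44  44  42  42  39  40  46  77 114 128 127 124 122 116]
110 [102  85  62  47  41  42  42  47  43  38  61 100 124 128 128 126 116]
140 [105 107 106  95  66  44  42  43  45  42  51  95 129 129 125 115  95]
170 [105 107 102  85  66  52  43  48  42  44  45  84 127 120  88  63  61]
200 [106 107 102  81  66  50  43  39  48  44  44  74 121 118  82  64  66]
end [ 89  89  84  83 106  92  51  43  41  41  43  44  42  43  38  37  41]
end [ 45  46  40  44  46  42  45  43  38  45  83 118 123 115 110 102  88]
```

```bash
cat >> m2.py <<'E'
from scipy.spatial.transform import Rotation as Ro
M,o=pose(np.array([544.1,169.4]),np.radians(-92.6))
RT=Ro.from_quat([.8381,-.5455,0,0]).as_matrix()
def pt(s): return o+M@p(s)[0]
E
python3 - <<'E'
from m2 import *
s=np.r_[11,14+31.6*np.arange(7),tot-11]
for x in s: print(round(x,1),pt(x).round(1))
c0=np.array([212.5,-480.1,231.3]); t=np.r_[pt(11),100]
print((RT.T@(t-c0)/150).round(4), RT.round(3))
print('jar',ray('top',[242.6,186.3],68))
E
```

```text
11.0 [528.  259.2]
14.0 [527.8 256.2]
45.6 [526.4 224.7]
77.2 [524.9 193.1]
108.8 [525.1 161.6]
140.4 [538.6 133.4]
172.0 [563.7 114.4]
203.6 [590.3  97.4]
206.8 [593.   95.6]
[-3.6554 -3.9184  0.8753] [[ 0.405 -0.914  0.   ]
 [-0.914 -0.405 -0.   ]
 [ 0.     0.    -1.   ]]
jar [[603.08634964 195.81640135  68.        ]]
```

Emit:
drive_tool(
  linear=[
    [-0.1,-0.1,0],
    [-0.25,-0.27,0],
    [-0.42,-0.45,0],
    [-0.6,-0.64,0],
    [-0.77,-0.82,0],
    [-0.91,-0.98,0],
  ],
  twist=[
    [0,0,0],
    [0,0,0],
    [0,0,0],
    [0,0,0],
    [0,0,0],
    [0,0,0],
  ],
  fingers=[-1,-1,-1,-1,-1,-1],
  newtons=30,
)

```text
clock: 0.85
tcp_pos: [292.0, -294.4, 231.2]
tool_rot: [0.838, -0.545, -0.0, -0.0]
wrist_force: [0.7, -0.2, 0.2]
opening: -0.2
```

Emit:
drive_tool(
  linear=[
    [-0.18,-0.2,0],
    [-0.36,-0.4,0],
    [-0.54,-0.6,0],
    [-0.72,-0.8,0],
    [-0.91,-0.98,0],
  ],
  twist=[
    [0,0,0],
    [0,0,0],
    [0,0,0],
    [0,0,0],
    [0,0,0],
  ],
  fingers=[-1,-1,-1,-1,-1],
)

```text
clock: 1.48
tcp_pos: [371.1, -110.1, 231.1]
tool_rot: [0.838, -0.546, -0.0, -0.0]
wrist_force: [-0.4, -0.2, 0.0]
opening: 0.2
```

Emit:
drive_tool(
  linear=[
    [-0.18,-0.2,0],
    [-0.36,-0.4,0],
    [-0.54,-0.6,0],
    [-0.72,-0.8,0],
    [-0.91,-0.98,0],
  ],
  twist=[
    [0,0,0],
    [0,0,0],
    [0,0,0],
    [0,0,0],
    [0,0,0],
  ],
  fingers=[-1,-1,-1,-1,-1],
)

```text
clock: 2.1
tcp_pos: [450.3, 74.3, 231.0]
tool_rot: [0.838, -0.545, -0.0, 0.0]
wrist_force: [0.8, -0.3, 0.6]
opening: -0.1
```

Emit:
drive_tool(
  linear=[
    [-0.18,-0.2,0],
    [-0.36,-0.4,0.1],
    [-0.54,-0.6,0.25],
    [-0.72,-0.8,0.45],
    [-0.86,-0.92,0.65],
    [-0.925,-0.978,0.8],
    [-0.925,-0.978,0.875],
    [-0.925,-0.978,0.875],
  ],
  twist=[
    [0,0,0],
    [0,0,0],
    [0,0,0],
    [0,0,0],
    [0,0,0],
    [0,0,0],
    [0,0,0],
    [0,0,0],
  ],
  fingers=[-1,-1,-1,-1,-1,-1,-1,-1],
)

```text
clock: 3.1
tcp_pos: [527.7, 258.6, 99.7]
tool_rot: [0.838, -0.546, -0.0, 0.001]
wrist_force: [-0.1, -0.7, 1.0]
opening: -0.5
```

```bash
python3 - <<'E'
from m2 import *
o_=sensors.get_obs(); print(o_['tcp_pos'],o_['wrist_force'],o_['joint_pos'].round(2) if hasattr(o_['joint_pos'],'round') else o_['joint_pos'])
ims=[]
for n,(a,b,c,d) in {"top":(165,160,305,240),"scene":(320,130,460,235)}.items():
    im=optics.capture(n)[:,:,::-1].copy()
    pp=proj(n,np.r_[o_['tcp_pos']])[0]; print(n,pp)
    im=cv2.resize(im[b:d,a:c],None,fx=5,fy=5,interpolation=cv2.INTER_CUBIC)
    cv2.circle(im,tuple(int(x) for x in (pp-[a,b]+.5)*5),4,(255,0,255),1)
    for s in 14+31.6*np.arange(7):
        q=proj(n,np.r_[pt(s),54])[0]; cv2.circle(im,tuple(int(x) for x in (q-[a,b]+.5)*5),3,(0,255,255),-1)
    cv2.imwrite(f"pics/{n}1.png",im)
E
```

```text
[527.65287914 258.58933028  99.69854576] [-0.06076311 -0.69530323  0.9676366 ] [ 0.26  0.58  1.46 -0.    1.1   1.41]
top [218.34429579 211.48700465]
scene [404.39085066 175.22081895]
```

View pics/top1.png

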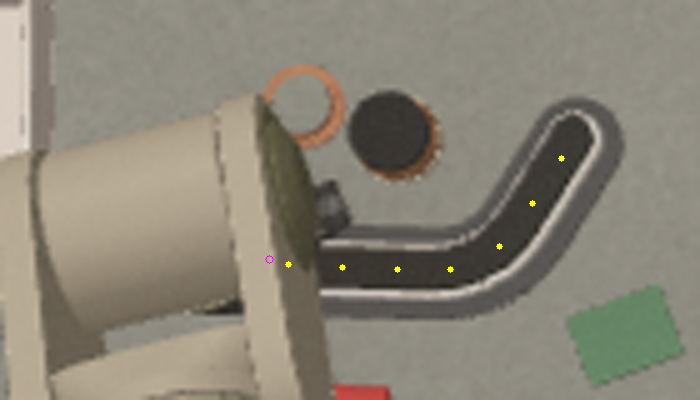

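View pics/scene1.png

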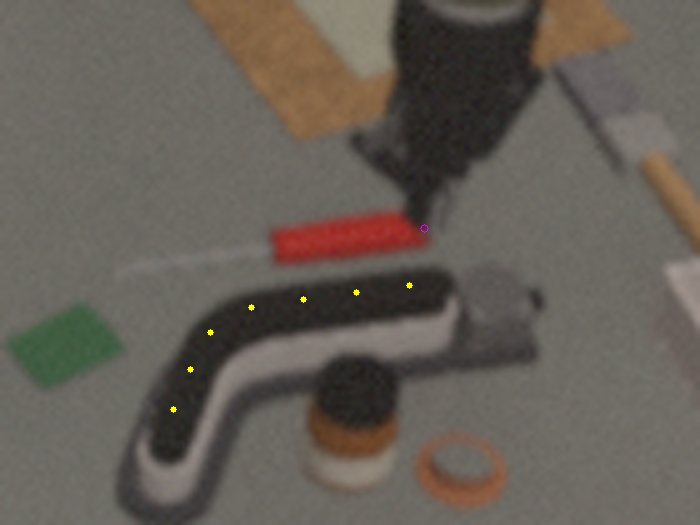

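The dots (my edge points) lie on the rubber's middle line in both views, and the fingertip (scene 404,175) is over the start beside the box. Descending.

Emit:
drive_tool(
  linear=[
    [0,0,0.1],
    [0,0,0.2],
    [0,0,0.26],
    [0,0,0.28],
    [0,0,0.28],
  ],
  twist=[
    [0,0,0],
    [0,0,0],
    [0,0,0],
    [0,0,0],
    [0,0,0],
  ],
  fingers=[-1,-1,-1,-1,-1],
)

```text
clock: 3.82
tcp_pos: [528.0, 259.2, 58.0]
tool_rot: [0.838, -0.545, 0.0, 0.0]
wrist_force: [-0.2, 0.5, -0.5]
opening: 0.0
```

Emit:
drive_tool(
  linear=[
    [0,0,0.01],
    [0,0,0.02],
    [0,0,0.03],
    [0,0,0.04],
    [0,0,0.04],
    [0,0,0.04],
  ],
  twist=[
    [0,0,0],
    [0,0,0],
    [0,0,0],
    [0,0,0],
    [0,0,0],
    [0,0,0],
  ],
  fingers=[-1,-1,-1,-1,-1,-1],
)

```text
clock: 4.58
tcp_pos: [528.1, 259.2, 52.2]
tool_rot: [0.838, -0.546, 0.0, -0.0]
wrist_force: [1.3, 0.1, 1.8]
opening: 0.2
```

```bash
python3 - <<'E'
from bench import sensors
o=sensors.get_obs(); print(o['tcp_pos'],o['wrist_force'],o['torque'])
E
```

```text
[528.05822426 259.21794691  52.20594647] [1.29264808 0.05158144 1.84554696] [-0.01137537  0.01347221  0.01854588]
```

Emit:
drive_tool(
  linear=[
    [0,0,0.01],
    [0,0,0.02],
    [0,0,0.025],
    [0,0,0.025],
    [0,0,0.025],
    [0,0,0.025],
  ],
  twist=[
    [0,0,0],
    [0,0,0],
    [0,0,0],
    [0,0,0],
    [0,0,0],
    [0,0,0],
  ],
  fingers=[-1,-1,-1,-1,-1,-1],
)

```text
clock: 5.32
tcp_pos: [528.0, 259.2, 48.4]
tool_rot: [0.838, -0.546, 0.0, -0.0]
wrist_force: [-0.6, 0.5, 3.9]
opening: -0.3
```

```bash
python3 - <<'E'
from m2 import *
ob=sensors.get_obs(); print(ob['tcp_pos'],ob['wrist_force'])
S=np.r_[np.arange(11,tot-11,6),tot-11]
for i in range(0,len(S)-1,8):
    a=pt(S[i]); print("from",S[i])
    for s in S[i+1:i+9]: print(round(s,1),(RT[:2,:2].T@(pt(s)-a)/150).round(3).tolist(), pt(s).round(1))
E
```

```text
[528.03266711 259.19696841  48.37375193] [-0.60783696  0.53020302  3.90511306]
from 11.0
17.0 [0.036, 0.018] [527.7 253.2]
23.0 [0.072, 0.036] [527.4 247.2]
29.0 [0.107, 0.054] [527.1 241.2]
35.0 [0.143, 0.071] [526.9 235.2]
41.0 [0.179, 0.089] [526.6 229.3]
47.0 [0.215, 0.107] [526.3 223.3]
53.0 [0.251, 0.125] [526.  217.3]
59.0 [0.286, 0.143] [525.8 211.3]
from 59.0
65.0 [0.036, 0.018] [525.5 205.3]
71.0 [0.072, 0.036] [525.2 199.3]
77.0 [0.107, 0.054] [525.  193.3]
83.0 [0.143, 0.071] [524.7 187.3]
89.0 [0.179, 0.089] [524.4 181.3]
95.0 [0.215, 0.107] [524.1 175.3]
101.0 [0.251, 0.123] [524.2 169.3]
107.0 [0.29, 0.135] [524.8 163.3]
from 107.0
113.0 [0.039, 0.008] [526.  157.5]
119.0 [0.079, 0.013] [527.8 151.8]
125.0 [0.119, 0.013] [530.2 146.2]
131.0 [0.159, 0.01] [533.1 141. ]
137.0 [0.198, 0.002] [536.5 136.1]
143.0 [0.236, -0.009] [540.4 131.5]
149.0 [0.273, -0.024] [544.7 127.3]
155.0 [0.309, -0.043] [549.4 123.6]
from 155.0
161.0 [0.034, -0.022] [554.4 120.3]
167.0 [0.067, -0.044] [559.5 117.1]
173.0 [0.1, -0.066] [564.5 113.9]
179.0 [0.134, -0.088] [569.6 110.6]
185.0 [0.167, -0.11] [574.6 107.4]
191.0 [0.2, -0.132] [579.7 104.2]
197.0 [0.234, -0.154] [584.7 100.9]
203.0 [0.267, -0.176] [589.8  97.7]
from 203.0
206.8 [0.021, -0.014] [593.   95.6]
```

Depth is about 5.6 mm at about 3.5–3.9 N, well between the pressed and stop thresholds. Starting the stroke.

Emit:
drive_tool(
  linear=[
    [0.036,0.018,0],
    [0.072,0.036,0],
    [0.107,0.054,0],
    [0.143,0.071,0],
    [0.179,0.089,0],
    [0.215,0.107,0],
    [0.251,0.125,0],
    [0.286,0.143,0],
  ],
  twist=[
    [0,0,0],
    [0,0,0],
    [0,0,0],
    [0,0,0],
    [0,0,0],
    [0,0,0],
    [0,0,0],
    [0,0,0],
  ],
  fingers=[-1,-1,-1,-1,-1,-1,-1,-1],
)

```text
clock: 6.32
tcp_pos: [525.7, 210.9, 48.3]
tool_rot: [0.838, -0.546, -0.0, 0.0]
wrist_force: [0.3, 2.7, 2.7]
opening: -0.0
```

```bash
python3 - <<'E'
from m2 import *
ob=sensors.get_obs(); print(ob['tcp_pos'],ob['wrist_force'])
n="scene";a,b,c,d=320,130,460,235
im=optics.capture(n)[:,:,::-1].copy()
im=cv2.resize(im[b:d,a:c],None,fx=5,fy=5,interpolation=cv2.INTER_CUBIC)
cv2.imwrite("pics/scene2.png",im)
E
```

```text
[525.67330638 210.87153983  48.27976082] [0.33878788 2.72514287 2.73035319]
```

View pics/scene2.png

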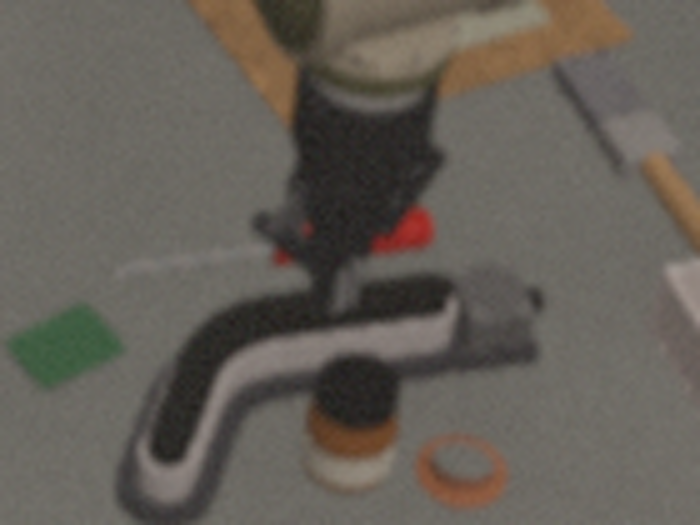

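The fingers press the strip centrally at about (389,190), and the stand and jar have not moved compared with the last picture. Continuing.

Emit:
drive_tool(
  linear=[
    [0.036,0.018,0],
    [0.072,0.036,0],
    [0.107,0.054,0],
    [0.143,0.071,0],
    [0.179,0.089,0],
    [0.215,0.107,0],
    [0.251,0.123,0],
    [0.29,0.135,0],
  ],
  twist=[
    [0,0,0],
    [0,0,0],
    [0,0,0],
    [0,0,0],
    [0,0,0],
    [0,0,0],
    [0,0,0],
    [0,0,0],
  ],
  fingers=[-1,-1,-1,-1,-1,-1,-1,-1],
)

```text
clock: 7.38
tcp_pos: [524.7, 162.9, 48.2]
tool_rot: [0.838, -0.546, -0.0, 0.0]
wrist_force: [-0.4, 2.8, 3.4]
opening: -0.6
```

```bash
python3 - <<'E'
from m2 import *
ob=sensors.get_obs(); print(ob['tcp_pos'],ob['wrist_force'])
for n,(a,b,c,d) in {"top":(165,160,305,240),"scene":(320,130,460,235)}.items():
    im=optics.capture(n)[:,:,::-1].copy()
    im=cv2.resize(im[b:d,a:c],None,fx=5,fy=5,interpolation=cv2.INTER_CUBIC)
    for s in 14+31.6*np.arange(7):
        q=proj(n,np.r_[pt(s),54])[0]; cv2.circle(im,tuple(int(x) for x in (q-[a,b]+.5)*5),3,(0,255,255),-1)
    cv2.imwrite(f"pics/{n}3.png",im)
E
```

```text
[524.69463475 162.90538626  48.2485448 ] [-0.44720128  2.81307572  3.42300005]
```

View pics/scene3.png

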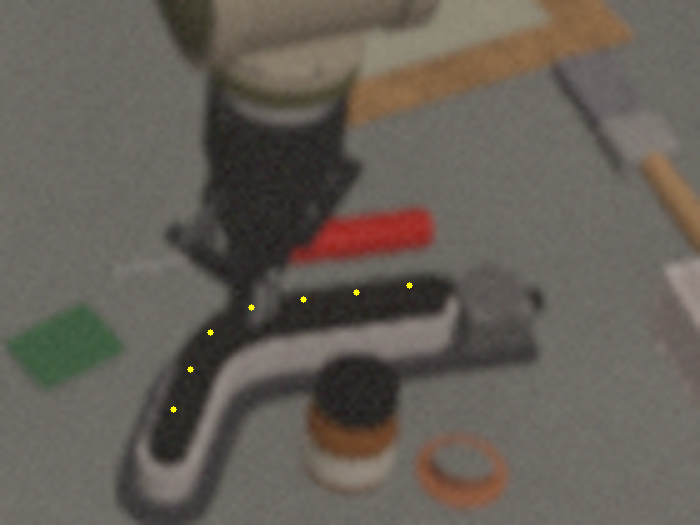

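View pics/top3.png

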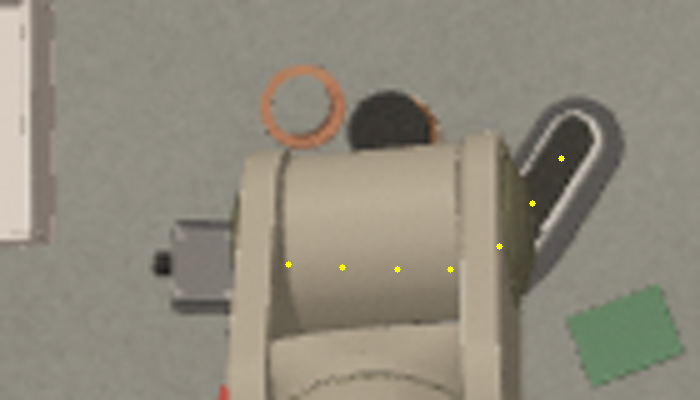

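The stand hasn't shifted: the plain end and box are still where they were. The fingertip is at the start of the bend, scene (373,191). Continuing round the bend and out to the plain end.

Emit:
drive_tool(
  linear=[
    [0.039,0.008,0],
    [0.079,0.013,0],
    [0.119,0.013,0],
    [0.159,0.01,0],
    [0.198,0.002,0],
    [0.236,-0.009,0],
    [0.273,-0.024,0],
    [0.309,-0.043,0],
  ],
  twist=[
    [0,0,0],
    [0,0,0],
    [0,0,0],
    [0,0,0],
    [0,0,0],
    [0,0,0],
    [0,0,0],
    [0,0,0],
  ],
  fingers=[-1,-1,-1,-1,-1,-1,-1,-1],
)

```text
clock: 8.48
tcp_pos: [549.7, 123.2, 48.3]
tool_rot: [0.838, -0.546, -0.0, 0.0]
wrist_force: [-2.3, 1.3, 3.5]
opening: 0.0
```

```bash
python3 - <<'E'
from m2 import *
ob=sensors.get_obs(); print(ob['tcp_pos'],ob['wrist_force'])
for n,(a,b,c,d) in {"scene":(320,130,460,235)}.items():
    im=optics.capture(n)[:,:,::-1].copy()
    im=cv2.resize(im[b:d,a:c],None,fx=5,fy=5,interpolation=cv2.INTER_CUBIC)
    for s in 14+31.6*np.arange(7):
        q=proj(n,np.r_[pt(s),54])[0]; cv2.circle(im,tuple(int(x) for x in (q-[a,b]+.5)*5),3,(0,255,255),-1)
    cv2.imwrite(f"pics/{n}4.png",im)
E
```

```text
[549.69296498 123.19945609  48.25765446] [-2.25593105  1.33719896  3.52275474]
```

View pics/scene4.png

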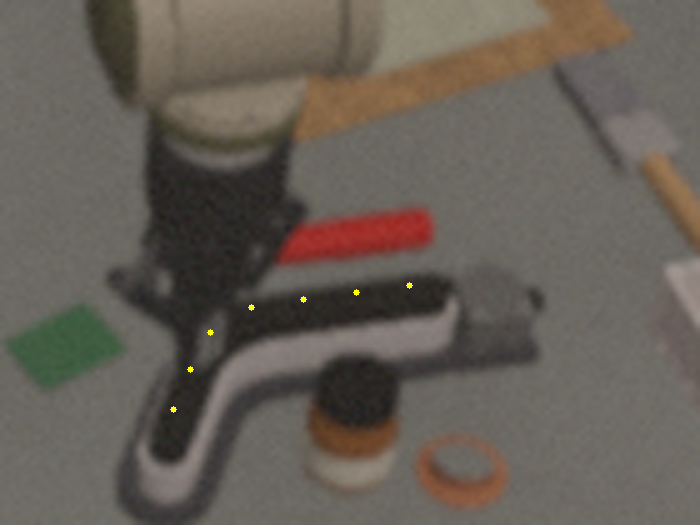

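The tip is past the bend, scene (362,199), still pressed at 3.5 N, and nothing else has moved.

Emit:
drive_tool(
  linear=[
    [0.034,-0.022,0],
    [0.067,-0.044,0],
    [0.1,-0.066,0],
    [0.134,-0.088,0],
    [0.167,-0.11,0],
    [0.2,-0.132,0],
    [0.234,-0.154,0],
    [0.267,-0.176,0],
  ],
  twist=[
    [0,0,0],
    [0,0,0],
    [0,0,0],
    [0,0,0],
    [0,0,0],
    [0,0,0],
    [0,0,0],
    [0,0,0],
  ],
  fingers=[-1,-1,-1,-1,-1,-1,-1,-1],
)

```text
clock: 9.52
tcp_pos: [590.2, 97.4, 48.3]
tool_rot: [0.838, -0.546, -0.0, 0.0]
wrist_force: [-1.9, 2.1, 2.9]
opening: 0.2
```

Emit:
drive_tool(
  linear=[
    [0.02,-0.013,0],
    [0.02,-0.013,0],
    [0.02,-0.013,0],
  ],
  twist=[
    [0,0,0],
    [0,0,0],
    [0,0,0],
  ],
  fingers=[-1,-1,-1],
)

```text
clock: 9.9
tcp_pos: [593.3, 95.3, 48.5]
tool_rot: [0.838, -0.546, 0.001, -0.0]
wrist_force: [0.9, -1.3, 4.2]
opening: 0.1
```

Emit:
drive_tool(
  linear=[
    [0,0,-0.03],
    [0,0,-0.08],
    [0,0,-0.2],
    [0,0,-0.4],
    [0,0,-0.6],
    [0,0,-0.8],
    [0,0,-0.8],
  ],
  twist=[
    [0,0,0],
    [0,0,0],
    [0,0,0],
    [0,0,0],
    [0,0,0],
    [0,0,0],
    [0,0,0],
  ],
  fingers=[-1,-1,-1,-1,-1,-1,-1],
)

```text
clock: 10.78
tcp_pos: [593.7, 95.7, 171.5]
tool_rot: [0.838, -0.545, 0.002, -0.001]
wrist_force: [0.1, 1.0, -0.9]
opening: 0.1
```

```bash
python3 - <<'E'
from m2 import *
ob=sensors.get_obs(); print(ob['clock'],ob['tcp_pos'],ob['wrist_force'])
for n,(a,b,c,d) in {"top":(165,160,305,240),"scene":(320,130,460,235)}.items():
    im=optics.capture(n)[:,:,::-1].copy(); cv2.imwrite(f"pics/{n}5full.png",im)
    im=cv2.resize(im[b:d,a:c],None,fx=5,fy=5,interpolation=cv2.INTER_CUBIC)
    for s in 14+31.6*np.arange(7):
        q=proj(n,np.r_[pt(s),54])[0]; cv2.circle(im,tuple(int(x) for x in (q-[a,b]+.5)*5),3,(0,255,255),-1)
    cv2.imwrite(f"pics/{n}5.png",im)
E
```

```text
10.775 [593.72877475  95.72714708 171.5080043 ] [ 0.10632157  0.96239209 -0.92559729]
```

View pics/scene5.png

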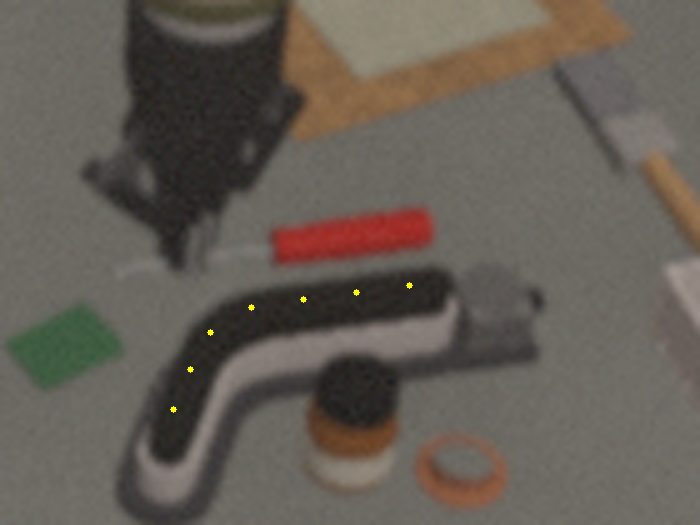

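View pics/top5.png

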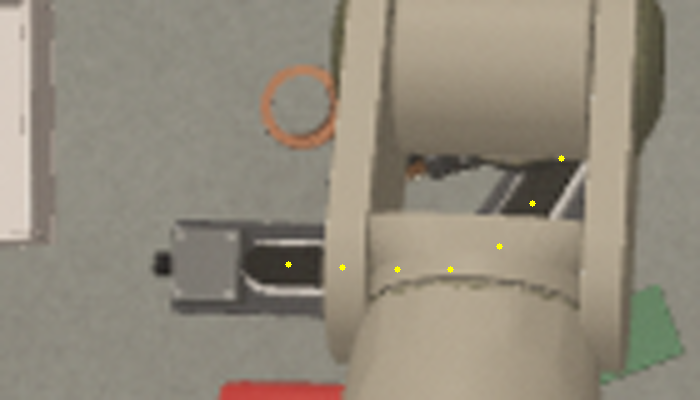

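The strip has sprung back, with the scene picture matching the first one, and the stand, jar, reel, tile and screwdriver are in place. The tip is 117 mm clear of the strip. Handing in.

```bash
python3 -c "
from bench import r
print(r.hand_in())"
```

```text
the job is handed in; nothing more can be done
None
```

I ran the closed fingertips along the whole rubber strip, from beside the junction box, round the bend, to the plain end. Then I lifted clear and handed the job in at about 11 s of the 42 s allowed.

- **Pressing:** at every reading during the stroke the tip was at z ≈ 48.2–48.5 mm, so the strip was pressed about 5.5–5.8 mm. That is well between the 1.5 mm "pressed" mark and the 10.5 mm stop mark. The vertical force read 2.7–4.2 N, against about 3.5 N expected, with noise of up to 1 N. I read these about once a second, not continuously.
- **Position:** the strip's pose came from the top view. Its edges agreed with the scene view at 54 mm height to about 1–2 mm, and the tip stayed within about 1 mm of the planned middle line.
- **Last pictures:** with the tip at 171 mm, the scene view shows the strip back up. The stand, jar, reel, screwdriver and tile had not visibly moved. In the final top view the arm hid the jar and parts of the strip and stand, so for those I relied on the scene view.

No check failed or disagreed.

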